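Fit a diamond scribe in the collet chuck and tighten the nut

TASK

Fit the red-sleeved diamond scribe into the collet chuck that stands nose-up in the tightening stand: take it out of the rack, push its shank gently down into the collet until it is fully home on the stop, and let go of it. Then turn the fluted collet nut clockwise, seen from above, until it goes stiff and the collet grips the shank firmly, hand-tight and not overtightened. Leave the other scribes in their rack and everything else on the bench where it is.

Things in the scene. Friction and masses are not known exactly. Their poses are not given: they have to be found in the camera images.
- scribe_red_grip (a point): Centre of the red knurled sleeve of the scribe to fit: an upright steel pin, 62 mm long, 80 g; bare shank 10 mm thick and 42 mm long (2 mm chamfer at the foot), then the red sleeve, 16 mm thick and 16 mm tall, then a 4 mm cone with the diamond. This point is 50 mm above the foot, mid-sleeve; grasp here. z up along the shank. Starts in any of the rack's holes, this point 56 mm above the bench.
- scribe_red: The same red scribe; origin at the centre of its foot, the lower end of the shank; z up along the shank.
- scribe_blue: Same scribe with a blue sleeve, in another hole of the rack; stays there. Origin at the centre of its foot.
- scribe_yellow: Same scribe with a yellow sleeve, in the third hole of the rack; stays there. Origin at the centre of its foot.
- scribe_rack: White plastic rack on a thin metal plate (62 by 192 mm), fixed to the bench: 48 mm (x) by 178 mm (y), 30 mm tall; three holes in a row along y, 66 mm apart, 11.6 mm wide, 24 mm deep. Origin at the centre of its underside. The sleeves' lower ends stand 18 mm above the rack.
- chuck_stand: Tightening stand fixed to the bench: grey base plate 120 (x) by 100 (y) by 14 mm, an aluminium block, and in it the steel collet chuck, nose up, topped by a dark fluted nut. Below the nut's skirt the chuck is 33 mm thick down to a 43 mm flange 46 mm above the bench. Origin on the chuck's axis at bench level, z up.
- collet_mouth (a point): Centre of the collet's mouth on the chuck's axis, level with the nut's top face, 96 mm above the bench. Six steel jaws with a 1.8 mm lead-in stand round it; with the nut slack they leave 0.7 to 3.5 mm all round a 10 mm shank (less if the nut is less run back at the start). The shank goes straight down.
- bore_bottom (a point): Centre of the flat hard stop, 28 mm below the mouth on the axis; a shank fully home rests its foot here (sleeve centre then 22 mm above the nut's top, diamond 34 mm). A funnel 8 mm above it narrows to an 11.6 mm guide; over the last 5 mm a rubber ring drags on the shank, which must be pushed with about 5 to 10 N and does not drop home by itself; on the stop the force rises sharply.
- backstop: The stop itself, a brass disc of 11 mm, top face at bore_bottom. Pressing the scribe on it with more than 35 N is too hard.
- collet: The collet with its six jaws, 20 mm long, inside the nut; they close on the shank as the nut is turned. Origin on the chuck's axis at bench level.
- nut_grip (a point): On the nut's axis, 6 mm below its top, 90 mm above the bench; grip here. Ring 42 mm wide, 26 mm tall, turns in place; clockwise from above tightens. Start angle unknown: 0.25 to 1.2 rad of slack with a steady 0.1 N m of friction (between turns it may read either way), then the torque climbs 0.1 N m per 0.1 rad. It grips once it has climbed 0.06 N m over the slack reading, ideally 0.12; 0.21 is overtight. Stays where left.
- timer: White countdown timer, 42 x 68 x 55 mm, a bystander.
- tape_roll: Roll of tan tape lying flat, 100 mm wide, 25 mm tall, a bystander.
- reticle_box: Small white carton, 71 x 70 x 22 mm, a bystander.

How it is judged:
On the way, in this order (a step that is already met when the one before it is completed fails the run):
1. the red scribe's shank is fully home on the stop in the collet and let go of (z of scribe_red in the frame of bore_bottom between -0.002 and 0.0015 m and horizontal distance between scribe_red and bore_bottom below 0.0025 m and angle between the z axis of scribe_red and the z axis of bore_bottom, either way round below 0.06 rad and contact force between the fingers and scribe_red below 0.2 N), for 0.2 s.
2. the nut is turned until the collet grips the shank firmly (z of scribe_red in the frame of bore_bottom between -0.002 and 0.0015 m and horizontal distance between scribe_red and bore_bottom below 0.0025 m and angle between the z axis of scribe_red and the z axis of bore_bottom, either way round below 0.06 rad and contact force between collet and scribe_red above 20 N), for 0.2 s.
At the end, for the whole second after the job is handed in: The red scribe stands in the collet, foot within 1.5 mm of the stop, within 2.5 mm of the axis and 0.06 rad of upright, let go of and at rest; the jaws press on its shank with more than 20 N in all (0.06 N m over the slack torque); the blue and yellow scribes are within 20 mm of where they stood (all of step 2 and contact force between the fingers and scribe_red below 0.2 N and linear speed of scribe_red below 0.01 m/s and distance of each of scribe_blue, scribe_yellow from where it was at the start of the episode below 0.02 m); the robot touches nothing.
It fails at once if the collet is overtightened: the jaws press on the shank with more than 70 N in all (0.21 N m over the slack torque) (contact force between collet and scribe_red above 70 N).
It fails at once if the scribe is rammed on the stop with more than 35 N (contact force between backstop and scribe_red above 35 N).
It fails at once if the red scribe is tipped over or laid down (angle between scribe_red's own z axis and vertical above 0.7 rad).
It fails at once if a blue or yellow scribe is taken out or knocked (distance of any of scribe_blue, scribe_yellow from where it was at the start of the episode above 0.02 m).
It fails at once if a bystander is pushed more than 30 mm (distance of any of timer, tape_roll, reticle_box from where it was at the start of the episode above 0.03 m).
It also fails if it takes over 61 s, if anything falls off the work surface, if the arm or the gripper's body presses on something with over 40 N, if the wrist force passes 120 N, or if a joint passes its speed limit or range.

ROBOT

A 6-joint arm with a two-finger parallel gripper is mounted at the origin on a cart in front of the work surface, level with it; the furniture and walls round the work are solid. World frame = base frame: x ahead of the robot, y to its left, z up, the work surface at z = 0. Lengths are in m, angles in rad, forces in N, time in s.
With the tool pointing down it reaches from about 0.275 to 0.875 m from the base axis. Payload 12.5 kg.
Tool frame: the origin (TCP) lies at the very end of the fingers, on their centre line; the grasp point (between the pads) lies 19 mm behind it; z points along the fingers, y is the line along which they close (so a half turn about z gives the same grasp; the last joint's range is limited). The gripper opens to 85 mm and grips with 20 to 120 N. Pads are 22 mm wide; open, the fingers measure 114 mm over their backs; the gripper's body (76 mm by 85 mm) begins 54 mm behind the grasp point. The pads swing forward as they close: fully open they stand 13 mm farther back than shut.
Start: joints at [1.222, 0.351, 1.652, -0, 1.139, -0.085], TCP at [0.143, 0.531, 0.231] pointing down, gripper open.
Joint ranges: [-2.75, 2.75], [-0.79, 2.1], [0.01, 2.65], [-1.57, 4.71], [0.07, 3.14], [-2.87, 2.87]. Speed limits (rad/s): [2.22, 2.22, 2.79, 3.14, 3.14, 3.14].

INTERFACE

Orientations are given as a 3x3 rotation matrix whose columns are the frame's x, y, z axes.
In Python, from bench import manip gives the robot as it stands. The module is installed in compiled form; this text tells all that it offers.
- The arm moves only by the shell command python3 -m creep 'ROWS'. ROWS is JSON, a list of rows, each a list of 7 numbers: the opening, from 0 (shut) to 1 (fully open), then the shift along the tool's x, y, z normalised to -1 to 1, where 1 is 5 cm, then the turn, a rotation vector about the tool's x, y, z normalised to -1 to 1, where 1 is 4 degrees. In form: [[fingers, x, y, z, wx, wy, wz], ...]. A call has 1 to 8 rows; each row shifts and turns the commanded pose from where the row before left it, along the tool's axes as they then stand; what a row does not reach is not made up. A row lasts 1/12 s, in which the tool goes at most 41.7 mm and 7.16 degrees, less where a joint would pass 70% of its speed; a pose out of reach is approached as far as the arm can. A call with a number of a shift or a turn outside -1 to 1 is refused whole. A call with a gripper value outside its range is refused whole. The fingers move at their own pace and stop on an object; the grip force is fixed at half the most. Time passes only in rows, so rows that do not move let the fingers close. It gives the time, the measured TCP pose, the force, the opening and the grip force at its end, in the units of the state.
- manip.get_state(): the state, without advancing time (a new reading comes with each control period).
- manip.camera(name): name is "side" or "top" or "wrist"; returns the picture (384x512x3 uint8, blue, green, red); there is no depth.
- manip.get_calibration(name): a dict with "fx", "fy", "cx", "cy" (pixels), "world_from_camera" (4x4, takes a point from camera to world coordinates). Camera axes: x right, y down, z forward; pixel columns grow to the right and rows downward; lengths in m; the calibration is good to about 2 mm. A picture is of the moment at which its call begins: read the wrist's pose just before it. get_calibration takes no time and is no camera call; for the wrist camera it gives the pose at the moment of the call.
- manip.sign_off(): hands the job in; it is judged then, once.
The state is a dict: "time_s": time; "joints": joint angles; "joint_velocities": joint speeds; "effort": joint torques, N m; "tcp_pos": TCP position; "ee_rot": TCP orientation; "ft_force": force on the tool from outside, world axes, zero at the start; "ft_torque": the same for the moment, N m; "opening": opening from 0.0 (shut) to 1.0 (fully open); "finger_force": force on a finger pad.
Only numpy, scipy, OpenCV 4.12 (cv2) and the standard library are available. Lean on these libraries where they do the work, as an engineer would, in place of code of your own. Each camera call takes 0.05 s, during which the arm holds its last target. There are 200 camera calls.

## Working session

There is one attempt and no reset: what is moved stays moved. The work goes in short steps, Python scripts to look and compute and a shell command to move; the robot and the scene stay as the last step left them, time stands still between calls to the robot, and variables do not carry over. Pictures are saved under pics/ and viewed, at most 10 in all, crops included, and the job is handed in when it is done.

```bash
mkdir -p pics
python3 - <<'E'
from bench import manip
import cv2,numpy as np
s=manip.get_state()
print(s['time_s'],s['tcp_pos'],np.round(s['ee_rot'],3).tolist(),s['opening'],s['ft_force'])
for n in("top","side","wrist"):
    c=manip.get_calibration(n); im=manip.camera(n); cv2.imwrite(f"pics/{n}0.png",im)
    print(n,c['fx'],c['cx'],c['cy'],np.round(c['world_from_camera'],3).tolist())
a=[cv2.imread(f"pics/{n}0.png") for n in("top","side")]
cv2.imwrite("pics/ts.png",cv2.resize(np.vstack(a),None,fx=.78,fy=.78))
E
```

```text
0.0 [0.14328047 0.53068376 0.23076056] [[-0.965, 0.261, -0.0], [0.261, 0.965, -0.001], [0.0, -0.001, -1.0]] 0.9992986386422436 [-0.49669819  0.23858621 -0.48770232]
top 448.5531240063011 249.81580074541213 203.65123968512745 [[0.0, -0.992, 0.128, 0.405], [-1.0, -0.0, 0.002, -0.02], [-0.002, -0.128, -0.992, 1.347], [0.0, 0.0, 0.0, 1.0]]
side 409.6316634026589 262.8065788939562 188.8088986282416 [[-0.987, -0.097, 0.128, 0.387], [-0.158, 0.45, -0.879, 1.145], [0.028, -0.888, -0.46, 0.676], [0.0, 0.0, 0.0, 1.0]]
wrist 343.6828462282384 253.33573428823803 194.15906640779136 [[0.261, 0.927, 0.27, 0.075], [0.965, -0.25, -0.073, 0.55], [-0.0, 0.28, -0.96, 0.375], [0.0, 0.0, 0.0, 1.0]]
```

View pics/ts.png

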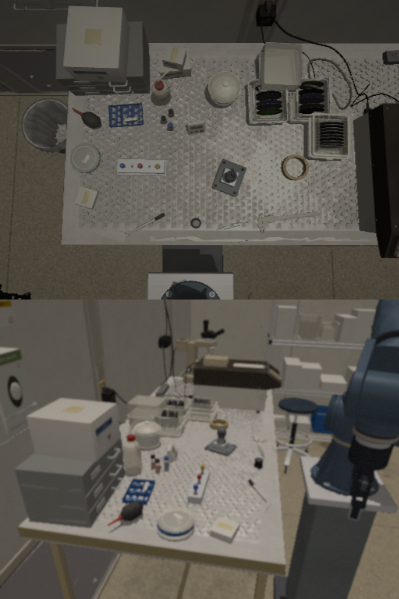

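View pics/wrist0.png

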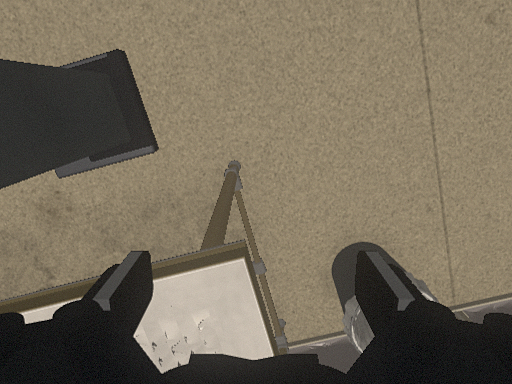

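The top view shows the rack at about (180,213) and the chuck stand at about (293,227) in full-size pixels. The wrist camera sees only the floor and a table corner. Next I zoom in on the rack and chuck in both views and compute rays from colour masks.

```bash
cat > h.py <<'E'
import cv2,numpy as np
from bench import manip
def ray(c,u,v):
    T=np.array(c['world_from_camera']); d=T[:3,:3]@np.array([(u-c['cx'])/c['fx'],(v-c['cy'])/c['fy'],1]); return T[:3,3],d
def onz(c,u,v,z):
    o,d=ray(c,u,v); return o+d*(z-o[2])/d[2]
def cross(rays):
    A=np.zeros((3,3));b=np.zeros(3)
    for o,d in rays:
        d=d/np.linalg.norm(d);P=np.eye(3)-np.outer(d,d);A+=P;b+=P@o
    x=np.linalg.solve(A,b); return x,[np.linalg.norm(np.cross(x-o,d/np.linalg.norm(d))) for o,d in rays]
def blobs(im,col,roi=None,amin=4,smin=110,vmin=40):
    h=cv2.cvtColor(im,cv2.COLOR_BGR2HSV);H,S,V=cv2.split(h)
    m={'red':(H<9)|(H>171),'yellow':(H>18)&(H<34),'blue':(H>100)&(H<130)}[col]&(S>smin)&(V>vmin)
    m=m.astype('uint8')
    if roi: k=np.zeros_like(m);x0,y0,x1,y1=roi;k[y0:y1,x0:x1]=1;m*=k
    n,_,st,ce=cv2.connectedComponentsWithStats(m)
    return [(np.round(ce[i],1).tolist(),st[i].tolist()) for i in range(1,n) if st[i,4]>=amin]
E
python3 - <<'E'
from h import *
t=cv2.imread('pics/top0.png');s=cv2.imread('pics/side0.png')
ct=manip.get_calibration('top')
for col in('red','yellow','blue'):
    for n,im,roi in(('top',t,(140,190,225,235)),('side',s,(235,195,285,265))):
        print(n,col,blobs(im,col,roi))
for u,v in((156,213),(181,213),(207,214),(293,227)): print(onz(ct,u,v,.06))
a=cv2.resize(t[180:260,140:340],None,fx=4,fy=4,interpolation=2);b=cv2.resize(s[140:270,225:335],None,fx=2,fy=2,interpolation=2)
b=cv2.copyMakeBorder(b,0,0,0,800-220,0);cv2.imwrite('pics/z1.png',np.vstack([a,b]))
E
```

```text
top red [([179.5, 212.1], [177, 210, 5, 5, 12])]
side red [([255.4, 226.9], [254, 225, 4, 5, 14])]
top yellow [([201.8, 212.5], [199, 210, 6, 5, 13])]
side yellow [([259.4, 214.7], [258, 213, 4, 5, 17])]
top blue []
side blue [([250.5, 240.3], [249, 239, 4, 4, 14])]
[0.54379891 0.25345005 0.06      ]
[0.54382181 0.18127354 0.06      ]
[0.5409447  0.10618772 0.06      ]
[ 0.50347483 -0.14143203  0.06      ]
```

View pics/z1.png

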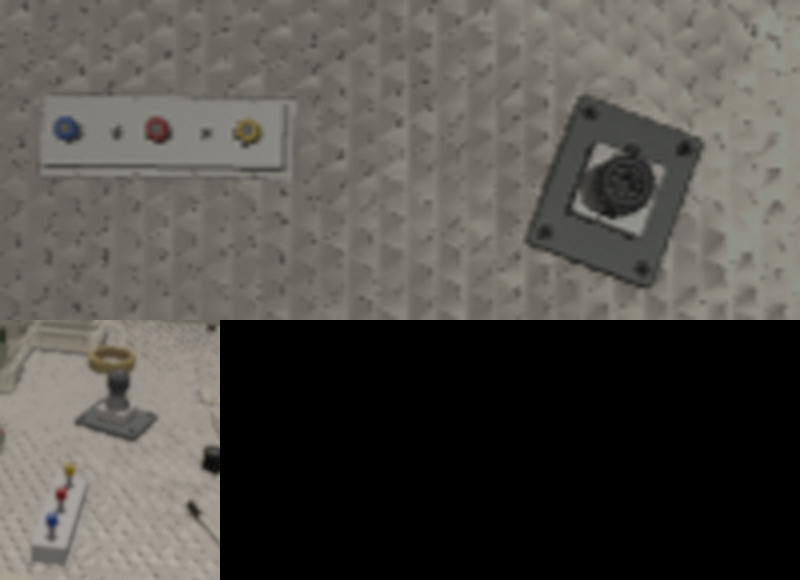

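Top crop: blue, red and yellow sleeves at top pixels (157,212), (179.5,212), (202,212.5). The nut is at about (297,225), and the stand is turned about 20°.

```bash
python3 - <<'E'
from h import *
ct=manip.get_calibration('top');cs=manip.get_calibration('side')
for n,a,b in(('red',(179.5,212.1),(255.4,226.9)),('yellow',(201.8,212.5),(259.4,214.7)),('blue',(156.7,212.2),(250.5,240.3)),('nut',(297,225),(225+59,140+30))):
    print(n,cross([ray(ct,*a),ray(cs,*b)]))
E
python3 -m creep '[[1,0,0,0,0,0,1],[1,0,0,0,0,0,1],[1,0,0,0,0,0,1],[1,0,0,0,0,0,1],[1,0,0,0,0,0,1],[1,0,0,0,0,0,1],[1,0,0,0,0,0,1],[1,0,0,0,0,0,1]]'
python3 -m creep '[[1,0,0,0,0,0,1],[1,0,0,0,0,0,1],[1,0,0,0,0,0,1],[1,0,0,0,0,0,1],[1,0,0,0,0,0,1],[1,0,0,0,0,0,1],[1,0,0,0,0,0,1],[1,0,0,0,0,0,1]]'
python3 -m creep '[[1,0,0,0,0,0,1],[1,0,0,0,0,0,1],[1,0,0,0,0,0,0.7],[1,0,0,0,0,0,0]]'
```

```text
red (array([0.54583874, 0.18670097, 0.05254977]), [np.float64(0.0014070759890167288), np.float64(0.001407075989016455)])
yellow (array([0.54495878, 0.1217978 , 0.05420446]), [np.float64(0.0009605781543908401), np.float64(0.0009605781543909485)])
blue (array([0.54646102, 0.25313996, 0.05187708]), [np.float64(0.000547829222129495), np.float64(0.0005478292221296138)])
nut (array([ 0.50555769, -0.15102053,  0.08001517]), [np.float64(0.0020620869857979566), np.float64(0.0020620869857977497)])
time_s: 0.82
tcp_pos: [0.1433, 0.5308, 0.231]
ee_rot: [[-0.678, 0.735, -0.0], [0.735, 0.678, -0.0], [-0.0, -0.0, -1.0]]
ft_force: [0.1, 0.3, -0.0]
opening: 1.001
finger_force: 0.0
time_s: 1.48
tcp_pos: [0.1433, 0.5308, 0.2311]
ee_rot: [[-0.185, 0.983, -0.0], [0.983, 0.185, -0.0], [-0.0, -0.0, -1.0]]
ft_force: [-0.2, 0.6, -0.5]
opening: 1.0
finger_force: 0.0
time_s: 1.82
tcp_pos: [0.1433, 0.5308, 0.2311]
ee_rot: [[0.001, 1.0, -0.0], [1.0, -0.001, -0.0], [-0.0, -0.0, -1.0]]
ft_force: [0.2, -0.3, 0.5]
opening: 1.002
finger_force: 0.0
```

```bash
python3 -m creep '[[1,-0.49,0.57,0.08,0,0,0],[1,-0.49,0.57,0.08,0,0,0],[1,-0.49,0.57,0.08,0,0,0],[1,-0.49,0.57,0.08,0,0,0],[1,-0.49,0.57,0.08,0,0,0],[1,-0.49,0.57,0.08,0,0,0],[1,-0.49,0.57,0.08,0,0,0]]' | head -2
python3 -m creep '[[1,-0.49,0.57,0.08,0,0,0],[1,-0.49,0.57,0.08,0,0,0],[1,-0.49,0.57,0.08,0,0,0],[1,-0.49,0.57,0.08,0,0,0],[1,-0.49,0.57,0.08,0,0,0],[1,-0.49,0.57,0.08,0,0,0],[1,-0.49,0.57,0.08,0,0,0],[1,0,0,0,0,0,0]]'
python3 - <<'E'
from h import *
c=manip.get_calibration('wrist');im=manip.camera('wrist');cv2.imwrite('pics/w1.png',im)
for k in('red','yellow','blue'):
  for ce,st in blobs(im,k,amin=40): print(k,ce,st,onz(c,*ce,.056).round(4))
E
```

```text
time_s: 2.4
tcp_pos: [0.3442, 0.3583, 0.2032]
time_s: 3.07
tcp_pos: [0.5465, 0.1846, 0.1744]
ee_rot: [[0.0, 1.0, 0.001], [1.0, -0.0, -0.001], [-0.001, 0.001, -1.0]]
ft_force: [-0.3, -0.5, -0.2]
opening: 1.0
finger_force: 0.0
red [253.7, 181.8] [244, 172, 21, 23, 253] [0.547  0.1901 0.056 ]
yellow [252.8, 260.1] [244, 249, 19, 23, 244] [0.5463 0.122  0.056 ]
blue [476.2, 83.2] [436, 9, 76, 165, 6008] [0.7092 0.264  0.056 ]
blue [254.9, 94.9] [244, 84, 23, 23, 248] [0.5479 0.2559 0.056 ]
blue [471.4, 157.7] [466, 150, 13, 17, 122] [0.7154 0.2092 0.056 ]
blue [433.3, 299.2] [427, 297, 13, 6, 42] [0.7042 0.0841 0.056 ]
```

View pics/w1.png

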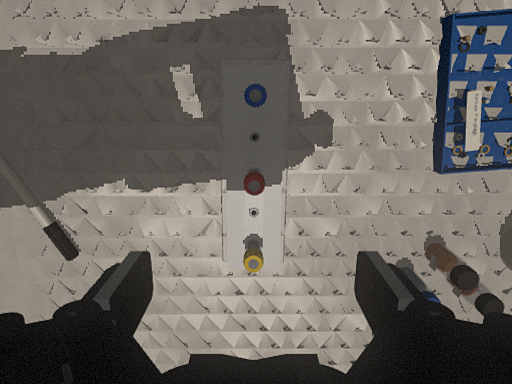

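Red is at (254.5,183), blue at (255,95) and yellow at (253,262), standing free in the middle of the fingers' opening. I'll lower for the second view.

```bash
python3 -m creep '[[1,0.08,0,0.36,0,0,0],[1,0,0,0.36,0,0,0],[1,0,0,0.36,0,0,0],[1,0,0,0,0,0,0],[1,0,0,0,0,0,0]]'
python3 - <<'E'
from h import *
c=manip.get_calibration('wrist');im=manip.camera('wrist');cv2.imwrite('pics/w2.png',im)
T=c['world_from_camera'];print(np.round(T,4).tolist())
for k in('red','yellow','blue'):
  for ce,st in blobs(im,k,amin=40): print(k,ce,st,onz(c,*ce,.056).round(4),onz(c,st[0]+st[2]/2,st[1]+st[3]/2,.06).round(4))
E
```

```text
time_s: 3.53
tcp_pos: [0.542, 0.1931, 0.1211]
ee_rot: [[-0.003, 1.0, -0.002], [1.0, 0.003, -0.0], [-0.0, -0.002, -1.0]]
ft_force: [1.1, 0.3, 0.1]
opening: 0.997
finger_force: 0.0
[[1.0, 0.0033, -0.0001, 0.542], [0.0031, -0.9602, -0.2792, 0.2649], [-0.001, 0.2792, -0.9602, 0.2656], [0.0, 0.0, 0.0, 1.0]]
red [260.8, 215.5] [249, 203, 25, 29, 424] [0.5469 0.1896 0.056 ] [0.5473 0.1897 0.06  ]
yellow [259.1, 306.7] [248, 292, 24, 31, 411] [0.5463 0.1217 0.056 ] [0.5469 0.1238 0.06  ]
blue [495.3, 99.5] [472, 11, 40, 191, 3778] [0.684  0.2624 0.056 ] [0.6802 0.2585 0.06  ]
blue [263.6, 110.7] [250, 97, 28, 29, 413] [0.5479 0.2555 0.056 ] [0.5481 0.2553 0.06  ]
```

View pics/w2.png

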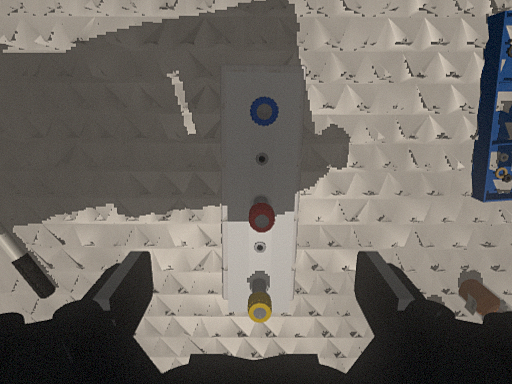

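Red now at (261.5,217) between the fingers. Both views agree on (0.547, 0.1897) with height about 0.056–0.06, and top plus side gave 0.053. Descending.

```bash
python3 -m creep '[[1,-0.06,0.1,0,0,0,0],[1,0,0,0.3,0,0,0],[1,0,0,0.3,0,0,0],[1,0,0,0.3,0,0,0],[1,0,0,0,0,0,0],[1,0,0,0,0,0,0],[1,0,0,0,0,0,0]]'
python3 - <<'E'
from h import *
c=manip.get_calibration('wrist');im=manip.camera('wrist');cv2.imwrite('pics/w3.png',im)
for k in('red',):
  for ce,st in blobs(im,k,amin=40): print(k,ce,st,onz(c,*ce,.056).round(4),onz(c,st[0]+st[2]/2,st[1]+st[3]/2,.06).round(4))
E
```

```text
time_s: 4.17
tcp_pos: [0.5487, 0.1897, 0.0777]
ee_rot: [[-0.002, 1.0, 0.002], [1.0, 0.002, 0.0], [0.0, 0.002, -1.0]]
ft_force: [-0.1, 0.0, 0.9]
opening: 0.993
finger_force: 0.0
red [249.8, 238.1] [234, 222, 33, 37, 729] [0.547  0.1893 0.056 ] [0.5474 0.1898 0.06  ]
```

```bash
python3 -m creep '[[1,0,0,0.25,0,0,0],[1,0,0,0.25,0,0,0],[1,0,0,0.25,0,0,0],[1,0,0,0.04,0,0,0],[1,0,0,0,0,0,0],[1,0,0,0,0,0,0]]'
python3 -m creep '[[0,0,0,0,0,0,0],[0,0,0,0,0,0,0],[0,0,0,0,0,0,0],[0,0,0,0,0,0,0],[0,0,0,0,0,0,0],[0,0,0,0,0,0,0],[0,0,0,0,0,0,0],[0,0,0,0,0,0,0]]'
```

```text
time_s: 4.72
tcp_pos: [0.5479, 0.1896, 0.0365]
ee_rot: [[-0.002, 1.0, -0.001], [1.0, 0.002, -0.0], [-0.0, -0.001, -1.0]]
ft_force: [-0.2, -0.4, -0.8]
opening: 0.995
finger_force: 0.0
time_s: 5.38
tcp_pos: [0.548, 0.1896, 0.037]
ee_rot: [[-0.001, 1.0, 0.0], [1.0, 0.001, 0.0], [0.0, 0.0, -1.0]]
ft_force: [-0.5, 0.5, 3.9]
opening: 0.164
finger_force: 58.4
```

```bash
python3 -m creep '[[0,0,0,-0.2,0,0,0],[0,0,0,-0.36,0,0,0],[0,0,0,-0.4,0,0,0],[0,0,0,-0.4,0,0,0],[0,0,0,-0.4,0,0,0],[0,0,0,-0.4,0,0,0],[0,0,0,-0.4,0,0,0],[0,0,0,0,0,0,0]]'
```

```text
time_s: 6.05
tcp_pos: [0.5495, 0.19, 0.1691]
ee_rot: [[-0.001, 1.0, 0.006], [1.0, 0.001, 0.002], [0.002, 0.006, -1.0]]
ft_force: [1.1, 0.3, 0.2]
opening: 0.162
finger_force: 58.6
```

```bash
python3 -m creep '[[0,-0.4,-0.09,0,0,0,0],[0,-0.75,-0.09,0,0,0,0],[0,-0.75,-0.09,0,0,0,0],[0,-0.75,-0.09,0,0,0,0],[0,-0.75,-0.09,0,0,0,0],[0,-0.75,-0.09,0,0,0,0],[0,-0.75,-0.09,0,0,0,0]]'|head -2
python3 -m creep '[[0,-0.75,-0.09,0,0,0,0],[0,-0.75,-0.09,0,0,0,0],[0,-0.7,-0.05,0,0,0,0],[0,-0.4,0,0,0,0,0],[0,0,0,0,0,0,0],[0,0,0,0,0,0,0],[0,0,0,0,0,0,0],[0,0,0,0,0,0,0]]'
python3 - <<'E'
from h import *
c=manip.get_calibration('wrist');im=manip.camera('wrist');cv2.imwrite('pics/w4.png',im)
print(np.round(c['world_from_camera'],4).tolist())
E
```

```text
time_s: 6.63
tcp_pos: [0.5159, -0.0571, 0.1645]
time_s: 7.3
tcp_pos: [0.5054, -0.1845, 0.1646]
ee_rot: [[-0.003, 1.0, -0.0], [1.0, 0.003, 0.0], [0.0, -0.0, -1.0]]
ft_force: [0.5, 0.4, -0.5]
opening: 0.164
finger_force: 58.6
[[1.0, 0.0024, 0.0009, 0.5052], [0.0025, -0.9604, -0.2786, -0.1127], [0.0002, 0.2786, -0.9604, 0.3091], [0.0, 0.0, 0.0, 1.0]]
```

View pics/w4.png

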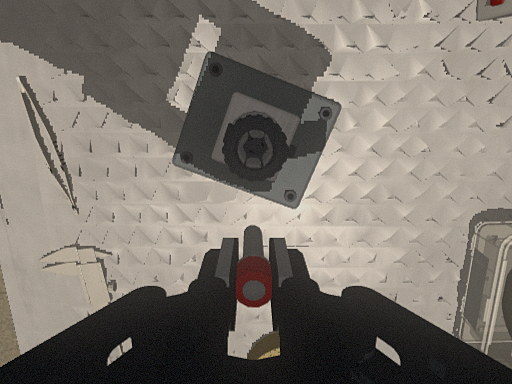

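The nut is at about (255,147), with the jaws' star in its middle. The held scribe's foot is at (253,230). Zoom on this, plus a second view from +25 mm in y.

```bash
python3 -m creep '[[0,0.5,0,0,0,0,0],[0,0,0,0,0,0,0],[0,0,0,0,0,0,0],[0,0,0,0,0,0,0],[0,0,0,0,0,0,0]]'|head -3
python3 - <<'E'
from h import *
import json
c=manip.get_calibration('wrist');im=manip.camera('wrist');cv2.imwrite('pics/w5.png',im)
print(np.array(c['world_from_camera']).round(4).tolist())
a=cv2.imread('pics/w4.png')[105:190,210:300];b=im[140:225,210:300]
z=np.hstack([cv2.resize(x,None,fx=4.4,fy=4.4,interpolation=2) for x in(a,b)])
cv2.imwrite('pics/z2.png',cv2.convertScaleAbs(z,alpha=2.2))
json.dump(np.array(c['world_from_camera']).tolist(),open('c5.json','w'))
E
```

```text
time_s: 7.77
tcp_pos: [0.5056, -0.1606, 0.1649]
ee_rot: [[-0.002, 1.0, 0.0], [1.0, 0.002, -0.0], [-0.0, 0.0, -1.0]]
[[1.0, 0.0015, 0.0013, 0.5053], [0.0018, -0.9603, -0.2791, -0.0888], [0.0008, 0.2791, -0.9603, 0.3094], [0.0, 0.0, 0.0, 1.0]]
```

View pics/z2.png

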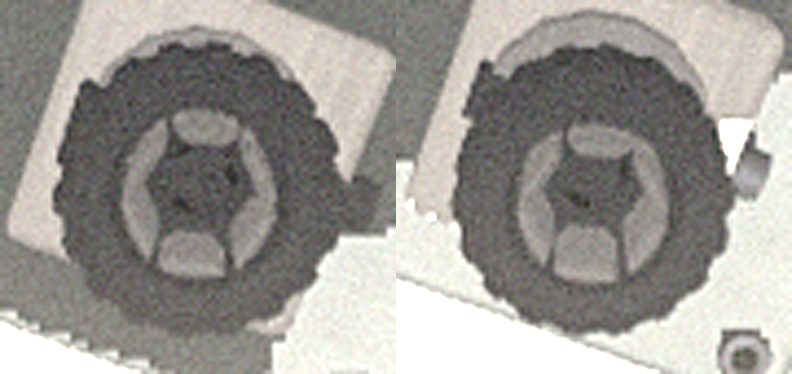

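Run:
```python
from h import *
import json
c=manip.get_calibration('wrist');ca=dict(c);cb=dict(c)
A=np.array([[1.0,.0024,.0009,.5052],[.0025,-.9604,-.2786,-.1127],[.0002,.2786,-.9604,.3091],[0,0,0,1]])
ca['world_from_camera']=A;cb['world_from_camera']=json.load(open('c5.json'))
pa=(210+199/4.4-.4,105+193/4.4-.4);pb=(210+197/4.4-.4,140+203/4.4-.4)
print('ring',cross([ray(ca,*pa),ray(cb,*pb)]),onz(ca,*pa,.096),onz(cb,*pb,.096))
pa=(210+197/4.4-.4,105+188/4.4-.4);pb=(210+198/4.4-.4,140+192/4.4-.4)
print('hole',cross([ray(ca,*pa),ray(cb,*pb)]),onz(ca,*pa,.09),onz(cb,*pb,.09))
# held scribe: red sleeve & shank columns
for n,cc in(('w4',ca),('w5',cb)):
  im=cv2.imread(f'pics/{n}.png')
  T=np.array(cc['world_from_camera'])
  print(n,blobs(im,'red',(200,200,310,320),amin=40))
  g=cv2.cvtColor(im,6).astype(int)
  for r in(232,240,248): print(r,g[r,236:272].tolist())
s=manip.get_state();print(s['tcp_pos'],s['joints'],s['ft_torque'])
```

```text
ring (array([ 0.50626335, -0.14461777,  0.09812059]), [np.float64(2.25082964487884e-05), np.float64(2.2508296448665094e-05)]) [ 0.50625131 -0.14493846  0.096     ] [ 0.50629529 -0.14517824  0.096     ]
hole (array([ 0.50622958, -0.14518688,  0.08952177]), [np.float64(0.00023997034420263725), np.float64(0.00023997034420261484)]) [ 0.50598792 -0.1451194   0.09      ] [ 0.50646709 -0.14506098  0.09      ]
w4 [([253.4, 278.8], [235, 256, 37, 51, 1221])]
232 [191, 191, 191, 195, 189, 194, 202, 197, 59, 73, 76, 76, 70, 77, 76, 75, 79, 78, 75, 77, 79, 74, 74, 73, 66, 97, 208, 191, 196, 195, 197, 202, 204, 204, 201, 201]
240 [46, 52, 121, 199, 190, 186, 188, 158, 60, 71, 73, 71, 75, 75, 74, 79, 74, 77, 72, 66, 73, 77, 76, 77, 67, 69, 112, 204, 189, 187, 190, 197, 197, 87, 39, 42]
248 [51, 43, 99, 211, 196, 196, 194, 82, 65, 66, 71, 74, 68, 71, 67, 75, 73, 76, 72, 72, 75, 71, 71, 75, 70, 65, 76, 141, 197, 185, 187, 189, 187, 48, 39, 49]
w5 [([253.3, 278.7], [235, 256, 37, 51, 1221])]
232 [194, 195, 195, 203, 198, 200, 208, 205, 45, 65, 69, 69, 72, 67, 72, 68, 71, 71, 73, 70, 73, 75, 64, 71, 55, 95, 224, 209, 205, 205, 204, 202, 205, 202, 205, 204]
240 [35, 52, 127, 206, 195, 180, 177, 150, 56, 71, 73, 67, 67, 72, 67, 68, 73, 72, 69, 75, 72, 65, 68, 67, 67, 60, 109, 197, 192, 186, 188, 193, 194, 77, 33, 42]
248 [40, 39, 95, 211, 199, 194, 194, 79, 61, 67, 70, 65, 73, 67, 73, 71, 64, 74, 69, 70, 72, 67, 71, 65, 74, 63, 72, 146, 216, 204, 204, 207, 207, 52, 26, 43]
[ 0.50550406 -0.1607533   0.16482117] [-3.95624800e-01  3.96346656e-01  1.76770186e+00 -1.02385007e-04
  9.77362161e-01 -3.97055377e-01] [-0.01313926  0.03044409  0.02788181]
```

```bash
python3 -m creep '[[0,0.32,0.02,0,0,0,0],[0,0,0,0.3,0,0,0],[0,0,0,0.3,0,0,0],[0,0,0,0,0,0,0],[0,0,0,0,0,0,0],[0,0,0,0,0,0,0],[0,0,0,0,0,0,0]]'
python3 - <<'E'
from h import *
for n in('w4','w5'):
  g=cv2.cvtColor(cv2.imread(f'pics/{n}.png'),6).astype(int); print(g[218:236,252].tolist(),g[218:236,248].tolist())
im=manip.camera('wrist');cv2.imwrite('pics/w6.png',im);print(manip.get_calibration('wrist')['world_from_camera'])
cv2.imwrite('pics/z3.png',cv2.convertScaleAbs(cv2.resize(im[130:300,190:320],None,fx=3.4,fy=3.4,interpolation=2),alpha=1.8))
s=manip.get_state();print(s['tcp_pos'],s['ft_force'],s['ft_torque'])
E
```

```text
time_s: 8.4
tcp_pos: [0.5068, -0.1449, 0.1356]
ee_rot: [[-0.001, 1.0, 0.001], [1.0, 0.001, -0.0], [-0.0, 0.001, -1.0]]
ft_force: [-0.0, -0.1, -0.2]
opening: 0.165
finger_force: 58.6
[209, 202, 205, 197, 205, 207, 195, 119, 65, 73, 77, 78, 78, 75, 79, 79, 79, 76] [205, 205, 205, 201, 202, 205, 206, 191, 109, 63, 78, 74, 75, 73, 70, 71, 76, 73]
[114, 170, 188, 179, 218, 218, 196, 110, 60, 71, 68, 75, 68, 74, 71, 68, 73, 71] [201, 196, 199, 199, 180, 169, 220, 190, 102, 58, 66, 66, 74, 67, 72, 70, 67, 65]
[[ 9.99997505e-01  6.91503390e-04  2.12389193e-03  5.06482835e-01]
 [ 1.25728023e-03 -9.60189390e-01 -2.79347016e-01 -7.29299221e-02]
 [ 1.84616908e-03  2.79348989e-01 -9.60187864e-01  2.80071094e-01]
 [ 0.00000000e+00  0.00000000e+00  0.00000000e+00  1.00000000e+00]]
[ 0.50676732 -0.14479269  0.13558537] [-0.76481821  0.16430819 -0.54506351] [ 0.00335637 -0.00245148 -0.00625027]
```

View pics/z3.png

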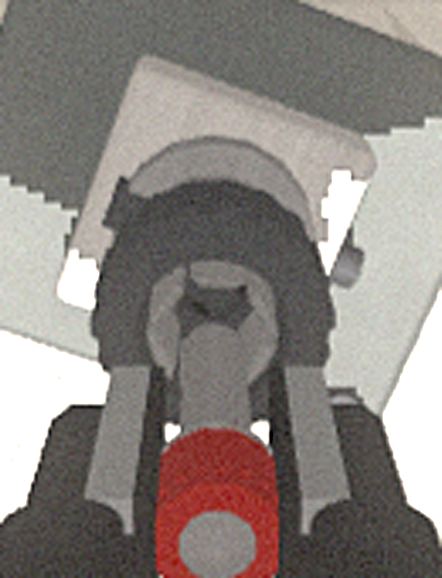

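The shank is on the chuck's axis, foot just above the mouth at about (253,227). The foot's row matches the prediction for a centred grasp. Inserting.

```bash
python3 -m creep '[[0,0,0,0.1,0,0,0],[0,0,0,0.1,0,0,0],[0,0,0,0.1,0,0,0],[0,0,0,0,0,0,0],[0,0,0,0,0,0,0]]'
python3 -m creep '[[0,0,0,0.06,0,0,0],[0,0,0,0.06,0,0,0],[0,0,0,0.06,0,0,0],[0,0,0,0.06,0,0,0],[0,0,0,0,0,0,0],[0,0,0,0,0,0,0]]'
```

```text
time_s: 8.87
tcp_pos: [0.5062, -0.1444, 0.1194]
ee_rot: [[-0.001, 1.0, -0.001], [1.0, 0.001, 0.0], [0.0, -0.001, -1.0]]
ft_force: [0.6, 0.0, -1.0]
opening: 0.161
finger_force: 58.6
time_s: 9.37
tcp_pos: [0.5063, -0.1445, 0.1076]
ee_rot: [[-0.001, 1.0, -0.0], [1.0, 0.001, 0.0], [0.0, -0.0, -1.0]]
ft_force: [0.0, 1.1, -1.0]
opening: 0.164
finger_force: 58.6
```

```bash
python3 -m creep '[[0,0,0,0.03,0,0,0],[0,0,0,0.03,0,0,0],[0,0,0,0.02,0,0,0],[0,0,0,0,0,0,0],[0,0,0,0,0,0,0]]'
python3 -m creep '[[0,0,0,0.02,0,0,0],[0,0,0,0.02,0,0,0],[0,0,0,0,0,0,0],[0,0,0,0,0,0,0]]' | grep -E 'tcp|force'
```

```text
time_s: 9.78
tcp_pos: [0.5064, -0.1445, 0.1038]
ee_rot: [[-0.002, 1.0, 0.0], [1.0, 0.002, -0.0], [-0.0, 0.0, -1.0]]
ft_force: [0.0, -0.2, -0.2]
opening: 0.164
finger_force: 58.6
tcp_pos: [0.5065, -0.1446, 0.1018]
ft_force: [1.1, -1.6, -0.7]
finger_force: 58.8
```

```bash
python3 -m creep '[[0,0,0,0.02,0,0,0],[0,0,0,0,0,0,0],[0,0,0,0,0,0,0]]' | grep -E 'tcp|force'
python3 -m creep '[[0,0,0,0.02,0,0,0],[0,0,0,0,0,0,0],[0,0,0,0,0,0,0]]' | grep -E 'tcp|force'
```

```text
tcp_pos: [0.5066, -0.1446, 0.1008]
ft_force: [1.4, -0.9, -0.1]
finger_force: 58.8
tcp_pos: [0.5063, -0.1445, 0.0996]
ft_force: [2.4, -1.3, -2.1]
finger_force: 58.6
```

```bash
python3 -m creep '[[0,0,0,0.02,0,0,0],[0,0,0,0,0,0,0],[0,0,0,0,0,0,0]]' | grep -E 'tcp|force'
python3 -m creep '[[0,0,0,0.01,0,0,0],[0,0,0,0,0,0,0],[0,0,0,0,0,0,0]]' | grep -E 'tcp|force'
```

```text
tcp_pos: [0.5065, -0.1446, 0.099]
ft_force: [0.6, -0.6, 3.6]
finger_force: 59.2
tcp_pos: [0.5066, -0.1446, 0.0989]
ft_force: [-2.1, -1.3, 8.3]
finger_force: 59.7
```

```bash
python3 -m creep '[[0,0,0,0.01,0,0,0],[0,0,0,0,0,0,0],[0,0,0,0,0,0,0]]' | grep -E 'tcp|force'
python3 -c "
from h import *
s=manip.get_state();print(s['tcp_pos'],s['ft_force'])
im=manip.camera('wrist');cv2.imwrite('pics/w7.png',im)
cv2.imwrite('pics/z4.png',cv2.convertScaleAbs(cv2.resize(im[130:320,190:320],None,fx=3,fy=3,interpolation=2),alpha=1.8))
print(blobs(im,'red',(200,200,310,330),amin=40),blobs(cv2.imread('pics/w6.png'),'red',(200,200,310,330),amin=40))
"
```

```text
tcp_pos: [0.5069, -0.1447, 0.0988]
ft_force: [-3.8, -1.1, 13.4]
finger_force: 60.1
[ 0.50685336 -0.1447375   0.09878998] [-3.83486655 -1.11073154 13.40452124]
[([253.2, 278.8], [235, 256, 37, 51, 1223])] [([253.4, 278.6], [235, 256, 37, 51, 1243])]
```

The crop wasn't viewed because the numbers suffice. The force rises sharply at TCP z 0.0988, so the foot is at about 0.068, as it should be on the stop, and the sleeve hasn't moved in the fingers. Releasing.

```bash
python3 -m creep '[[0.25,0,0,0,0,0,0],[0.25,0,0,0,0,0,0],[0.3,0,0,0,0,0,0],[1,0,0,0,0,0,0],[1,0,0,0,0,0,0],[1,0,0,0,0,0,0],[1,0,0,0,0,0,0],[1,0,0,0,0,0,0]]'
python3 -c "
from h import *
s=manip.get_state();print(s['tcp_pos'],s['ft_force'])
im=manip.camera('wrist');cv2.imwrite('pics/w8.png',im);c=manip.get_calibration('wrist')
sd=manip.camera('side');cv2.imwrite('pics/s8.png',sd);tp=manip.camera('top')
for ce,st in blobs(im,'red',(200,180,310,330),amin=40): print(ce,st,onz(c,*ce,.118))
r=blobs(sd,'red',(265,130,310,230));print(r)
u=[ray(c,*x[0]) for x in blobs(im,'red',(200,180,310,330),amin=40)]+[ray(manip.get_calibration('side'),*r[0][0])]
print(cross(u))
cv2.imwrite('pics/z5.png',np.hstack([cv2.convertScaleAbs(cv2.resize(im[130:320,190:320],None,fx=3,fy=3,interpolation=2),alpha=1.8),cv2.resize(sd[145:240,240:335],None,fx=4,fy=6,interpolation=2)]))
"
```

```text
time_s: 12.08
tcp_pos: [0.5064, -0.1445, 0.0977]
ee_rot: [[-0.002, 1.0, -0.0], [1.0, 0.002, 0.0], [0.0, -0.0, -1.0]]
ft_force: [0.3, 0.0, -0.6]
opening: 0.984
finger_force: 0.0
[ 0.50636482 -0.1444799   0.0977379 ] [ 0.29162048  0.02179895 -0.64275111]
[253.0, 282.2] [232, 259, 43, 52, 1366] [ 0.50629028 -0.14605715  0.118     ]
[([284.2, 161.0], [283, 159, 4, 5, 15])]
(array([ 0.50529033, -0.14788473,  0.11518252]), [np.float64(0.0010109407029433336), np.float64(0.00101094070294318)])
```

View pics/z5.png

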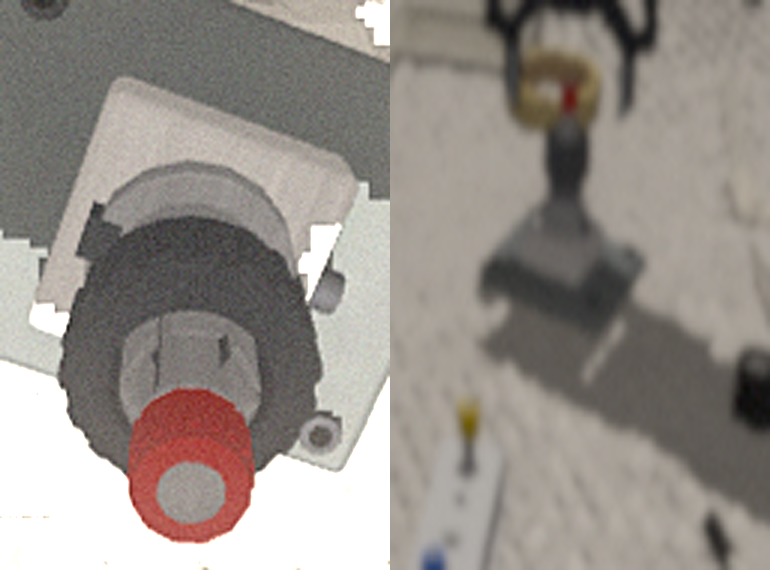

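The scribe stands upright in the collet, with the sleeve top at crop (190,492), i.e. z≈0.128. That is consistent with it being home. Now down to the nut.

```bash
python3 -m creep '[[1,-0.01,0,0.17,0,0,0],[1,0,0,0.17,0,0,0],[1,0,0,0.17,0,0,0],[1,0,0,0,0,0,0],[1,0,0,0,0,0,0],[1,0,0,0,0,0,0]]' | grep -E 'tcp|force'
python3 -c "
from bench import manip
print(manip.get_state()['ft_torque'])"
python3 -m creep '[[0,0,0,0,0,0,0],[0,0,0,0,0,0,0],[0,0,0,0,0,0,0],[0,0,0,0,0,0,0],[0,0,0,0,0,0,0],[0,0,0,0,0,0,0],[0,0,0,0,0,0,0]]'
python3 -c "
from bench import manip
print(manip.get_state()['ft_torque'])"
```

```text
tcp_pos: [0.5064, -0.145, 0.0722]
ft_force: [-0.1, -1.0, 0.5]
finger_force: 0.0
[-0.01428144  0.02060295 -0.02232138]
time_s: 13.32
tcp_pos: [0.5062, -0.145, 0.0729]
ee_rot: [[-0.002, 1.0, -0.0], [1.0, 0.002, -0.0], [-0.0, -0.0, -1.0]]
ft_force: [-4.4, 0.5, 7.9]
opening: 0.474
finger_force: 59.9
[0.07987448 0.79245374 0.04346046]
```

```bash
cat > t.py <<'E'
from bench import manip
import numpy as np
s=manip.get_state();R=np.array(s['ee_rot']);print('yaw',round(float(np.arctan2(R[1,1],R[0,1])),4),'tz',round(float(s['ft_torque'][2]),4),'f',np.round(s['ft_force'],1),'tcp',np.round(s['tcp_pos'],4),'op',round(s['opening'],3))
E
python3 -m creep '[[0,0,0,0,0,0,1],[0,0,0,0,0,0,0.4],[0,0,0,0,0,0,0]]' >/dev/null; python3 t.py
python3 -m creep '[[0,0,0,0,0,0,0.7],[0,0,0,0,0,0,0],[0,0,0,0,0,0,0]]' >/dev/null; python3 t.py
python3 -m creep '[[0,0,0,0,0,0,0.7],[0,0,0,0,0,0,0],[0,0,0,0,0,0,0]]' >/dev/null; python3 t.py
```

```text
yaw -0.0982 tz -0.0968 f [-3.6  0.1  7.6] tcp [ 0.5063 -0.145   0.0729] op 0.474
yaw -0.1455 tz -0.1182 f [-2.6  1.3  7.9] tcp [ 0.5064 -0.145   0.0729] op 0.471
yaw -0.1945 tz -0.1281 f [-2.1  0.6  5.8] tcp [ 0.5065 -0.1451  0.0729] op 0.476
```

```bash
for i in 1; do :; done
python3 -m creep '[[0,0,0,0,0,0,0.35],[0,0,0,0,0,0,0.35]]' >/dev/null; python3 t.py
python3 -m creep '[[0,0,0,0,0,0,0.35],[0,0,0,0,0,0,0.35]]' >/dev/null; python3 t.py
python3 -m creep '[[0,0,0,0,0,0,0.35],[0,0,0,0,0,0,0.35]]' >/dev/null; python3 t.py
python3 -m creep '[[0,0,0,0,0,0,0],[0,0,0,0,0,0,0]]' >/dev/null; python3 t.py
python3 -m creep '[[0,0,0,0,0,0,0],[0,0,0,0,0,0,0]]' >/dev/null; python3 t.py
```

```text
yaw -0.2436 tz 0.1859 f [-2.6 -0.3  6.5] tcp [ 0.5066 -0.1451  0.0729] op 0.48
yaw -0.2926 tz 0.1581 f [-0.8  0.5  6.2] tcp [ 0.5066 -0.1451  0.0729] op 0.473
yaw -0.3415 tz 0.1783 f [-0.8  0.4  6. ] tcp [ 0.5067 -0.1451  0.0729] op 0.473
yaw -0.3409 tz -0.1041 f [-0.9  0.7  5.4] tcp [ 0.5067 -0.1451  0.0729] op 0.48
yaw -0.3408 tz -0.1079 f [-1.2  1.2  5.6] tcp [ 0.5067 -0.1451  0.0729] op 0.473
```

```bash
python3 -m creep '[[0,0,0,0,0,0,0.35],[0,0,0,0,0,0,0.35]]' >/dev/null; python3 t.py
python3 -m creep '[[0,0,0,0,0,0,0.35],[0,0,0,0,0,0,0.35]]' >/dev/null; python3 t.py
python3 -m creep '[[0,0,0,0,0,0,0.35],[0,0,0,0,0,0,0.35]]' >/dev/null; python3 t.py
```

```text
yaw -0.3902 tz 0.0907 f [-0.5  0.3  5.8] tcp [ 0.5068 -0.1451  0.0729] op 0.478
yaw -0.4394 tz 0.1458 f [ 0.1 -0.2  5.8] tcp [ 0.5069 -0.1452  0.0729] op 0.478
yaw -0.4884 tz 0.1547 f [ 0.6 -1.   6.1] tcp [ 0.5069 -0.1452  0.0729] op 0.476
```

```bash
python3 -m creep '[[0,0,0,0,0,0,0.35],[0,0,0,0,0,0,0.35]]' >/dev/null; python3 t.py
python3 -m creep '[[0,0,0,0,0,0,0.35],[0,0,0,0,0,0,0.35]]' >/dev/null; python3 t.py
```

```text
yaw -0.5374 tz 0.0928 f [ 1.5 -0.5  5.5] tcp [ 0.507  -0.1452  0.0729] op 0.472
yaw -0.5863 tz 0.1323 f [ 1.4 -0.8  4.8] tcp [ 0.5071 -0.1453  0.0729] op 0.479
```

```bash
python3 -m creep '[[0,0,0,0,0,0,0.35],[0,0,0,0,0,0,0.35]]' >/dev/null; python3 t.py
python3 -m creep '[[0,0,0,0,0,0,0.35],[0,0,0,0,0,0,0.35]]' >/dev/null; python3 t.py
```

```text
yaw -0.6353 tz 0.1176 f [ 2.4 -1.8  5.1] tcp [ 0.5071 -0.1453  0.0729] op 0.478
yaw -0.6843 tz 0.097 f [ 2.7 -2.3  6.2] tcp [ 0.5072 -0.1454  0.0729] op 0.475
```

```bash
python3 -m creep '[[0,0,0,0,0,0,0.35],[0,0,0,0,0,0,0.35]]' >/dev/null; python3 t.py
python3 -m creep '[[0,0,0,0,0,0,0.35],[0,0,0,0,0,0,0.35]]' >/dev/null; python3 t.py
```

```text
yaw -0.7331 tz 0.0838 f [ 3.2 -2.9  5. ] tcp [ 0.5073 -0.1455  0.0729] op 0.473
yaw -0.7821 tz 0.1513 f [ 2.6 -3.6  6. ] tcp [ 0.5073 -0.1455  0.0729] op 0.469
```

```bash
python3 -m creep '[[0,0,-0.016,0,0,0,0.35],[0,0,0,0,0,0,0.35]]' >/dev/null; python3 t.py
python3 -m creep '[[0,0,0,0,0,0,0.35],[0,0,0,0,0,0,0.35]]' >/dev/null; python3 t.py
```

```text
yaw -0.8308 tz 0.1623 f [ 6.1 -6.8  1.8] tcp [ 0.5074 -0.1455  0.073 ] op 0.473
yaw -0.8798 tz 0.1377 f [ 6.6 -7.5  1. ] tcp [ 0.5074 -0.1455  0.073 ] op 0.472
```

```bash
python3 -m creep '[[0,0,0,0,0,0,0.35],[0,0,0,0,0,0,0.35]]' >/dev/null; python3 t.py
```

```text
yaw -0.9287 tz 0.1601 f [ 6.5 -7.4  0.8] tcp [ 0.5075 -0.1456  0.073 ] op 0.473
```

```bash
python3 -m creep '[[0,0,0,0,0,0,0.35],[0,0,0,0,0,0,0.35]]' >/dev/null; python3 t.py
```

```text
yaw -0.9775 tz 0.1795 f [ 7.3 -7.9  0.8] tcp [ 0.5075 -0.1457  0.073 ] op 0.471
```

```bash
python3 -m creep '[[0,0,0.016,0,0,0,0],[0,0,0,0,0,0,0]]' >/dev/null; python3 t.py
python3 -m creep '[[0,0,0,0,0,0,0.35],[0,0,0,0,0,0,0.35]]' >/dev/null; python3 t.py
```

```text
yaw -0.9769 tz -0.0867 f [ 4.7 -4.3  3.8] tcp [ 0.5075 -0.1457  0.0729] op 0.473
yaw -1.0259 tz 0.2128 f [ 5.1 -5.3  3.7] tcp [ 0.5076 -0.1458  0.0729] op 0.47
```

```bash
python3 -m creep '[[0,0,0.006,0,0,0,0.35],[0,0,0,0,0,0,0.35]]' >/dev/null; python3 t.py
```

```text
yaw -1.0748 tz 0.277 f [ 4.1 -2.7  4.3] tcp [ 0.5076 -0.1459  0.0729] op 0.472
```

The torque has climbed about 0.13 N m over the slack mean (~0.137), so it is hand-tight. Release and lift clear.

```bash
python3 -m creep '[[0,0,0,0,0,0,0],[0,0,0,0,0,0,0],[0,0,0,0,0,0,0]]' >/dev/null; python3 t.py
python3 -m creep '[[1,0,0,0,0,0,0],[1,0,0,0,0,0,0],[1,0,0,0,0,0,0],[1,0,0,0,0,0,0],[1,0,0,0,0,0,0],[1,0,0,0,0,0,0],[1,0,0,0,0,0,0]]' >/dev/null; python3 t.py
python3 -m creep '[[1,0,0,-0.2,0,0,0],[1,0,0,-0.3,0,0,0],[1,0,0,-0.4,0,0,0],[1,0,0,-0.4,0,0,0],[1,0,0,-0.4,0,0,0],[1,0,0,-0.4,0,0,0],[1,0,0,0,0,0,0],[1,0,0,0,0,0,0]]' >/dev/null; python3 t.py
python3 -c "
from h import *
c=manip.get_calibration('wrist');im=manip.camera('wrist');cv2.imwrite('pics/w9.png',im)
cv2.imwrite('pics/z9.png',cv2.convertScaleAbs(im,alpha=1.6))
for ce,st in blobs(im,'red',(150,100,360,330),amin=40): print(ce,st,onz(c,*ce,.12))
print(manip.get_state()['time_s'])
"
```

```text
yaw -1.0741 tz 0.0657 f [ 5.  -3.2  5.1] tcp [ 0.5076 -0.1459  0.0729] op 0.474
yaw -1.0736 tz -0.0201 f [0.8 0.2 0.3] tcp [ 0.5063 -0.1453  0.0722] op 0.998
yaw -1.0736 tz -0.017 f [-0.4 -0.9  0.2] tcp [ 0.5069 -0.1455  0.1787] op 1.001
[254.9, 213.7] [242, 200, 27, 30, 481] [ 0.50678604 -0.14588528  0.12      ]
19.1167
```

View pics/z9.png

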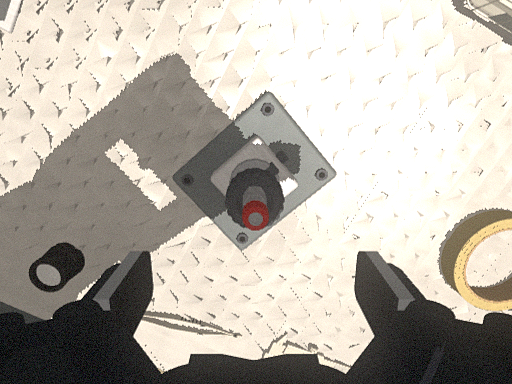

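The scribe stands upright in the nut at (256,215), and the gripper is well clear. The torque at rest also rose, by about 0.16 N m over its slack value, so the grip is between 0.06 and 0.21. Handing in.

```bash
python3 -c "
from bench import manip
print(manip.sign_off())"
```

```text
the job is handed in; nothing more can be done
None
```

I fitted the red scribe home in the collet, tightened the nut about 0.13–0.16 N m over slack, moved the gripper clear and handed the job in at about 19 s; no verdict was returned.

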